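# Open the dial padlock on the ingredient box and present it

### The arm

A 6-joint arm with a two-finger parallel gripper is mounted at the origin on the work surface. World frame = base frame: x ahead of the robot, y to its left, z up, the work surface at z = 0. Lengths are in m, angles in rad, forces in N, time in s.
With the tool pointing down it reaches from about 0.325 to 0.775 m from the base axis. Payload 5.5 kg.
Tool frame: the origin (TCP) lies on the centre line of the jaws, within the pads' length; the fingertips stand 25 mm ahead of it and the grasp point (between the pads) lies 6 mm ahead of it (bot.tip_extent is the distance from the TCP to the fingertips, in m); z points along the fingers, y is the direction in which the jaws open and shut (so a half turn about z gives the same grasp; the last joint's range is limited). The gripper opens to 88 mm and grips with 3 to 60 N. Pads are 20 mm wide; open, the fingers measure 115 mm over their backs; the gripper's body (75 mm by 178 mm) begins 61 mm behind the grasp point.
Start: joints at [1.071, 0.091, 1.231, -0, 1.82, -0.057], TCP at [0.257, 0.542, 0.248] pointing down, gripper open.
Joint ranges: [-2.87, 2.87], [-0.86, 2.18], [0.17, 2.46], [-1.51, 4.65], [0.06, 2.69], [-2.65, 2.65]. Speed limits (rad/s): [2.57, 2.57, 3.01, 3.14, 3.14, 3.14].

### API

Orientations are given as a unit quaternion [x, y, z, w].
In Python, from plant import state, eyes, workorder, models, bot gives the robot as it stands. The module is installed in compiled form; this text tells all that it offers.
- The arm moves only by the tool drive_tool, never from a script. Its argument "increments" is a list of rows, each a list of 7 numbers: the shift along the tool's x, y, z each as a share of 0.5 m, from -1 to 1, then the turn, a rotation vector about the tool's x, y, z each as a share of pi rad, from -1 to 1, then the gripper command: -1 is shut, 1 is fully open, values between are in proportion. In form: [[tx, ty, tz, ax, ay, az, fingers], ...]. A call has 1 to 8 rows; each row shifts and turns the pose as measured when the row begins, along the tool's axes as they then stand; what a row does not reach is not made up. A row lasts 1/8 s, in which the tool goes at most 62.5 mm and 10.7 degrees, less where a joint would pass 70% of its speed; a pose out of reach is approached as far as the arm can. A call with a number of a shift or a turn outside -1 to 1 is refused whole. A call with a gripper value outside its range is refused whole. The fingers move at their own pace and stop on an object; "force" is the grip in N (left out, the last holds). Time passes only in rows, so rows that do not move let the fingers close. It gives the time, the measured TCP pose, the force and the opening at its end, in the units of the state.
- state(): the state, without advancing time (a new reading comes with each control period).
- eyes.grab_frame(name): name is "scene" or "top" or "wrist"; returns (picture, depth): 384x512x3 uint8, red, green, blue; 384x512 float32, m along the optical axis (not along the pixel's ray), 0 where there is no reading.
- eyes.camera_model(name): a dict with "fx", "fy", "cx", "cy" (pixels), "eye" and "orientation" of the camera in the world; the wrist camera has in their place "mount" (4x4, takes a point from camera to tool coordinates, whose origin is the TCP and whose axes are the flange's). Camera axes: x right, y down, z forward; pixel columns grow to the right and rows downward; lengths in m; the calibration is good to about 2 mm. The wrist camera is an equidistant fisheye: a pixel r from the principal point sees the ray r / f radians off the axis. A picture is of the moment at which its call begins: read the wrist's pose just before it. camera_model takes no time and is no camera call.
- workorder.hand_in(): hands the job in, once; it reports no verdict.
Trained networks look in the newest picture that a camera, given by its name, has taken for a name from the list of things; names that differ only in an ending like _2 or _b are one class to them, and where a whole thing is asked for, a point or a joint stands for the part that bears it (a point fixed in the world has none). Each returns a list of dicts, best first, with "conf" (0 to 1); they miss things now and then, are a little off and sometimes report something else, mostly with a low value. They report only what shows in the picture. A call takes as long as a camera call. They do not tell look-alikes from the thing itself.
- models.spot_in(camera, target): "bbox" ([left, top, right, bottom] in pixels, round what is visible of it).
- models.masks_of(camera, target): "mask" (384x512 bool, what is visible of it) and "bbox" ([left, top, right, bottom] in pixels, round what is visible of it).
The state is a dict: "clock": time; "qpos": joint angles; "joint_vel": joint speeds; "tau": joint torques, N m; "eef_pos": TCP position; "ee_rot": TCP orientation; "ft_force": force on the tool from outside, world axes, zero at the start; "wrist_torque": the same for the moment, N m; "finger_gap": finger opening in m.
Only numpy, scipy, OpenCV 4.12 (cv2) and the standard library are available. Lean on these libraries where they do the work, as an engineer would, in place of code of your own. Each camera call takes 0.05 s, during which the arm holds its last target. There are 200 camera calls.

### The job

A padlock lies dial-up on the lid of the steel ingredient box, locked through the hasp loop. Turn its dial, feeling the clicks, until the white pointer line stands at the dark mark on the case (pointing straight at the middle of the shackle), pull the shackle fully open while the lock still lies on the lid, then lift the lock off the box and finish while holding it up for me to see: level, dial up, shackle still open, still over the box and at least 100 mm above its lid, at rest and held only by the gripper. Leave the other things where they are.

Things in the scene. Friction and masses are not known exactly. Their poses are not given: they have to be found in the camera images.
- box: Fixed closed stainless box, 240 (x) by 300 (y) mm, flat lid top 75 mm above its origin (centre of its underside). The lock lies at (20, 0) mm in its axes, same yaw, between four corner angles 7 mm high (1.5 mm play), 14 mm along each side from the corners, that stop the case from sliding or turning but not from being lifted.
- hasp (a point): Centre of the fixed dark steel hasp loop's foot on the lid, at (-18.5, 22, 75) mm in the box's axes: 5 mm thick in x, 21 mm wide in y, 30 mm high, opening 13 mm wide and 26 mm high. The shackle's short leg passes through it along x, so the lock cannot be lifted before the shackle is open.
- lock: Loose dial padlock of about 0.4 kg lying on its back. Origin: centre of the case's underside, on the lid. Case 60 (x) by 60 (y) by 28 (z) mm, light metal; U-shaped shackle leaves its -x side; the dial is on top at the case's centre. A small dark raised mark sits on the case's top at its -x edge, beside the dial. The case can be gripped across its 60 mm (y) by the middle of its sides.
- dial (a joint): Dial angle in rad about the lock's z, counter-clockwise from above positive. At 0 the white line on one end of the grip bar points to the lock's -x, to the dark mark on the case; only within about 0.17 rad of 0 can the shackle slide. Starts at about +0.5 to +2.1, so the short way home is clockwise from above. It clicks into a notch every 30 degrees, one of them at 0; under 0.1 N m turns it.
- dial_grip (a point): Point on the dial's axis 44 mm above the lid, at the middle height of its grip bar; axes those of the lock (not turning with the dial). The dial is a black disc 41 mm across, its top 36 mm above the lid, carrying an upright bar 36 mm long, 12 mm wide and 16 mm high (top 52 mm above the lid), which lies along the lock's x at dial angle 0.
- shackle (a joint): How far the shackle is pulled out of the case, in m: 0 shut, 0.026 fully out (hard stop). It slides along the lock's -x and stays where it is left; sliding takes about 3 to 5 N. Pulled out by more than 0.020 its short leg is clear of the hasp loop and the lock can be lifted straight up.
- crown (a point): Middle of the shackle's crown: a round steel bar 9 mm thick, lying along the lock's y, straight for 24 mm, its centre 14 mm above the lid and, when shut, 75 mm from the lock's origin towards -x (45 mm from the case). Moves with the shackle. The legs run along x at y = +22 (short leg, in the hasp loop) and -22 mm, so between them there are 35 mm for a finger.
- nozzle: Loose steel piping nozzle, 34 mm wide, 45 mm high, on the lid at its rear. Leave it alone. Origin: centre of its underside.
- cutter: Loose solid steel disc, 44 mm wide, 30 mm high, on the lid's front corner. Leave it alone. Origin: centre of its underside.
- bowl: Loose steel bowl, 150 mm wide, 75 mm high, on the counter to the left. Leave it alone. Origin: centre of its underside.
- pan: Loose open steel pan, 180 by 160 by 70 mm, on the counter to the right. Leave it alone. Origin: centre of its underside.
- spatula: Loose spatula lying on the counter to the left. Leave it alone.
- jar: Loose glass jar, 72 mm wide, 110 mm high, on the counter far left. Leave it alone. Origin: centre of its underside.
- cup: Loose white plastic cup, 72 mm wide, 85 mm high, on the counter to the right. Leave it alone. Origin: centre of its underside.
Things that resemble listed ones, but are neither listed nor needed, are in the scene too. What is shaped like the lock but red is not meant.

How it is judged:
On the way, in this order (a step that is already met when the one before it is completed fails the run):
1. the dial's pointer stands at the mark (within 0.17 rad), the shackle still shut (value of joint dial between -0.17 and 0.17 rad and value of joint shackle below 0.01 m), for 0.2 s.
2. the shackle is pulled out more than 20 mm while the lock still lies on the lid (value of joint shackle above 0.02 m and z of lock in the frame of box below 0.09 m), for 0.1 s.
At the end, for the whole second after the job is handed in: The lock is held by the gripper's fingers and touches nothing of the box, its underside more than 95 mm above the lid, its centre within 150 mm sideways of the box's centre, dial up within 0.3 rad of level, still (under 0.03 m/s), its shackle still open by more than 18 mm (value of joint shackle above 0.018 m and z of lock in the frame of box above 0.17 m and angle between lock's own z axis and vertical below 0.3 rad and contact force between the fingers and lock above 1.5 N and contact force between lock and box below 0.1 N and horizontal distance between lock and box below 0.15 m and linear speed of lock below 0.03 m/s); the arm keeps its last pose, push and grip.
It fails at once if a bystander is moved by more than 40 mm (distance of any of nozzle, cutter, bowl, pan, spatula, jar, cup from where it was at the start of the episode above 0.04 m).
It also fails if it takes over 69 s, if anything falls off the work surface, if the arm or the gripper's body presses on something with over 40 N, if the wrist force passes 120 N, or if a joint passes its speed limit or range.

## Working session

There is one attempt and no reset: what is moved stays moved. The work goes in short steps, Python scripts to look and compute and a tool call to move; the robot and the scene stay as the last step left them, time stands still between calls to the robot, and variables do not carry over. Pictures are saved under pics/ and viewed, on a budget of 10 in all, crops included, one or two more only if the job needs it, and the job is handed in when it is done.

Besides the shell and the picture viewer there is one more tool, called after "Emit:" as name([rows], argument=value, ...), one row to a line, values as JSON. drive_tool: Moves the arm, as the interface text tells. Shift numbers are shares of 0.5 m and turn numbers shares of pi rad, none past 1 either way. Its arguments: {"type":"object","properties":{"increments":{"type":"array"},"force":{"type":"number"}},"required":["increments"]}

```bash
mkdir -p pics
cat > h.py <<'E'
import numpy as np, cv2
from scipy.spatial.transform import Rotation as R
from plant import state, eyes, workorder, models, bot
def cam(n):
    return eyes.camera_model(n)
def world(n,depth,u,v):
    c=cam(n); z=depth[v,u]
    p=np.stack([(u-c['cx'])/c['fx']*z,(v-c['cy'])/c['fy']*z,z],-1)
    o=np.array(c['orientation'])
    M=o if o.shape==(3,3) else R.from_quat(o).as_matrix()
    return p@M.T+np.array(c['eye'])
E
python3 - <<'E'
from h import *
s=state();print({k:np.round(v,3) for k,v in s.items()})
for n in('scene','top','wrist'):print(n,cam(n))
a,d=eyes.grab_frame('scene');b,d2=eyes.grab_frame('top')
cv2.imwrite('pics/top.png',cv2.resize(b[:,:,::-1],(800,600)))
cv2.imwrite('pics/scene.png',cv2.resize(a[:,:,::-1],(800,600)))
np.savez('f.npz',a=a,d=d,b=b,d2=d2)
for n in('scene','top'):
  for t in('lock','box','dial','hasp'):
    try:
      for r in models.spot_in(n,t): print(n,t,np.round(r['bbox']),r['conf'])
    except Exception as e: print(t,e)
E
```

```text
{'clock': np.float64(0.0), 'qpos': array([ 1.071,  0.092,  1.232, -0.   ,  1.82 , -0.057]), 'joint_vel': array([-0.002, -0.001, -0.   ,  0.003,  0.001, -0.001]), 'tau': array([-1.0000e-03, -4.4644e+01, -4.0646e+01,  7.0000e-02,  2.9000e-02,
       -0.0000e+00]), 'eef_pos': array([0.257, 0.542, 0.247]), 'ee_rot': array([ 0.22 ,  0.976, -0.001, -0.   ]), 'ft_force': array([-0.357,  0.094, -0.631]), 'wrist_torque': array([-0.012, -0.04 , -0.072]), 'finger_gap': np.float64(0.088)}
scene {'fx': 391.341342750258, 'fy': 391.341342750258, 'cx': 258.8989889388408, 'cy': 190.58516885365273, 'eye': array([1.17539569, 0.61159757, 0.89341903]), 'orientation': array([ 0.36095684,  0.84314162, -0.36726206, -0.15472864])}
top {'fx': 425.73345199841714, 'fy': 425.73345199841714, 'cx': 246.1806733691301, 'cy': 190.3005041228693, 'eye': array([0.34949494, 0.00665322, 1.45440178]), 'orientation': array([ 0.70490218, -0.70455347,  0.06383477, -0.05140475])}
wrist {'fx': 297.3186396354542, 'fy': 297.3186396354542, 'cx': 260.0606085372481, 'cy': 189.9424330413214, 'mount': array([[-1.08262981e-03, -9.55741048e-01, -2.94207199e-01,
         8.11551690e-02],
       [ 9.99999395e-01, -1.09232223e-03, -1.31376691e-04,
        -3.83656766e-04],
       [-1.95806967e-04, -2.94207164e-01,  9.55741653e-01,
        -1.37844143e-01],
       [ 0.00000000e+00,  0.00000000e+00,  0.00000000e+00,
         1.00000000e+00]])}
scene lock [283. 262. 315. 301.] 0.93
scene lock [232. 181. 259. 205.] 0.59
scene box [187. 162. 309. 250.] 0.79
scene dial [296. 260. 308. 277.] 0.63
scene dial [235. 182. 251. 201.] 0.56
scene hasp [187. 160. 307. 246.] 0.55
top lock [153. 149. 173. 180.] 0.87
top lock [234. 174. 260. 207.] 0.57
top lock [262. 146. 270. 155.] 0.19
top box [190. 142. 301. 242.] 0.88
top dial [238. 178. 252. 190.] 0.61
top dial [160. 165. 169. 176.] 0.61
top dial [255. 199. 258. 204.] 0.41
top hasp [188. 142. 303. 240.] 0.68
```

Run:
```python
import cv2,numpy as np
f=np.load('f.npz')
a=f['b'][100:290,130:330,::-1];b=f['a'][130:320,150:350,::-1]
cv2.imwrite('pics/both.png',np.hstack([cv2.resize(x,(400,380),interpolation=cv2.INTER_CUBIC) for x in(a,b)]))
```

```text
(no output)
```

View pics/both.png

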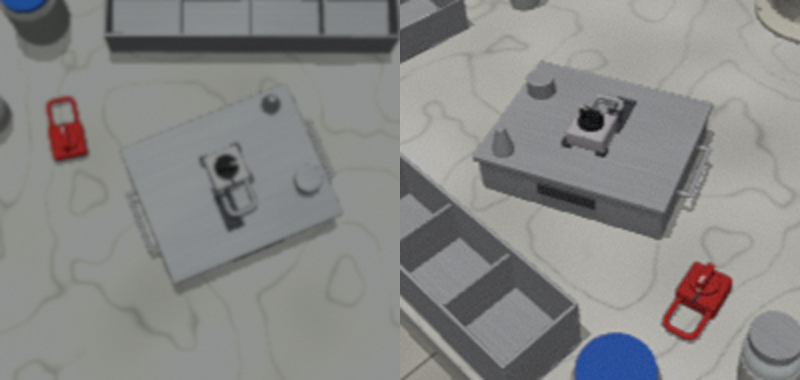

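View pics/top.png

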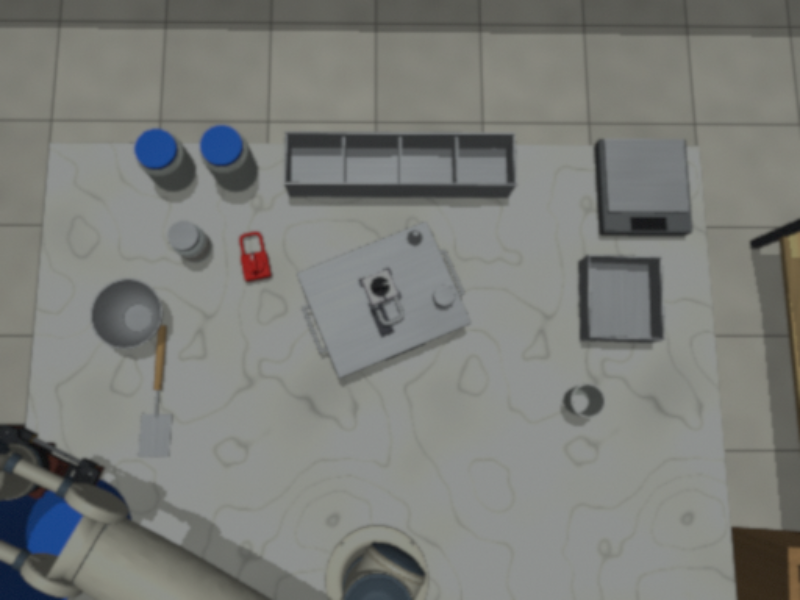

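The top view shows two locks: a red look-alike at about (163,163) and the silver one on the box lid at about (245,187), shackle towards the robot. The silver one is mine. Next I measure the lid's yaw and the dial's position.

Run:
```python
from h import *
f=np.load('f.npz')
for n,dk,bb in(('top','d2',(180,135,310,250)),('scene','d',(180,150,320,260))):
    d=f[dk];v,u=np.mgrid[bb[1]:bb[3],bb[0]:bb[2]];u=u.ravel();v=v.ravel()
    P=world(n,d,u,v);h=P[:,2]
    print(n,np.histogram(h,bins=np.arange(-.01,.15,.01)))
    L=P[(h>.066)&(h<.15)&(P[:,0]>.3)&(P[:,0]<.8)]
    r=cv2.minAreaRect((L[:,:2]*1000).astype(np.float32));print(r, np.median(L[:,2]))
    box=np.array(r[0]); ang=r[2]
    # tall stuff near centre
    T=P[(h>.115)&(np.hypot(*(P[:,:2]-box/1000).T)<.07)]
    print('bar',len(T),T.mean(0) if len(T) else '',h[np.hypot(*(P[:,:2]-box/1000).T)<.07].max())
```

```text
top (array([4324, 3806,    6,    0,   34,  146,   18,  334, 5254,  312,  174,
        352,   65,   38,    8]), array([-0.01,  0.  ,  0.01,  0.02,  0.03,  0.04,  0.05,  0.06,  0.07,
        0.08,  0.09,  0.1 ,  0.11,  0.12,  0.13,  0.14]))
((576.6371459960938, -15.210952758789062), (240.45645141601562, 300.5279541015625), 22.661115646362305) 0.07524129645873612
bar 47 [ 0.59369198 -0.00648076  0.12568541] 0.13218744898704493
scene (array([5503, 2618,  267,  240,  272,  353,  268,  239, 4660,  280,  225,
        304,   71,   46,    1]), array([-0.01,  0.  ,  0.01,  0.02,  0.03,  0.04,  0.05,  0.06,  0.07,
        0.08,  0.09,  0.1 ,  0.11,  0.12,  0.13,  0.14]))
((577.1473999023438, -13.80938720703125), (245.7096405029297, 301.19256591796875), 22.578123092651367) 0.0743911366189291
bar 65 [ 0.59847874 -0.00419304  0.12315056] 0.13047528562210164
```

Emit:
drive_tool([
  [-0.09,-0.058,0,0,0,0,1],
  [-0.09,-0.058,0,0,0,0,1],
  [-0.09,-0.058,0,0,0,0,1],
  [-0.09,-0.058,0,0,0,0,1],
  [-0.09,-0.058,0,0,0,0,1],
  [-0.09,-0.058,0,0,0,0,1],
  [-0.09,-0.058,0,0,0,0,1],
  [-0.09,-0.058,0,0,0,0,1],
])

```text
clock: 1.5
eef_pos: [0.488, 0.1707, 0.2476]
ee_rot: [0.216, 0.976, 0.001, 0.001]
ft_force: [1.6, -0.1, 0.6]
finger_gap: 0.0877
```

Emit:
drive_tool([
  [-0.08,-0.052,0,0,0,0.055,1],
  [0,0,0,0,0,0.055,1],
  [0,0,0,0,0,0.055,1],
  [0,0,0,0,0,0.055,1],
  [0,0,0,0,0,0.055,1],
  [0,0,0,0,0,0.055,1],
  [0,0,0,0,0,0.055,1],
  [0,0,0,0,0,0,1],
])

```text
clock: 2.5
eef_pos: [0.5159, 0.1238, 0.2478]
ee_rot: [0.748, 0.664, 0.001, 0.001]
ft_force: [-1.1, -0.2, -0.6]
finger_gap: 0.0875
```

Emit:
drive_tool([
  [-0.085,0.068,0,0,0,0,1],
  [-0.085,0.068,0,0,0,0,1],
  [-0.085,0.068,0,0,0,0,1],
  [0,0,0,0,0,0,1],
])

```text
clock: 3.0
eef_pos: [0.6049, -0.0171, 0.2481]
ee_rot: [0.741, 0.671, 0.002, 0.001]
ft_force: [-0.4, 0.6, -0.6]
finger_gap: 0.0878
```

```bash
cat >> h.py <<'E'
def pose():
    s=state(); return np.array(s['eef_pos']),R.from_quat(s['ee_rot']).as_matrix(),s
def plan(xyz,ydeg):
    p,M,s=pose(); a=np.radians(ydeg)
    y=np.array([np.cos(a),np.sin(a),0]);z=np.array([0,0,-1.]);T=np.stack([np.cross(y,z),y,z],1)
    sh=M.T@(np.array(xyz)-p)/.5; tu=R.from_matrix(M.T@T).as_rotvec()/np.pi
    print('at',p.round(4),'y',np.degrees(np.arctan2(M[1,1],M[0,1])).round(1),'q6',s['qpos'][5],'plan shift',sh.round(4),'turn',tu.round(4))
def ray(p,M,u,v):
    c=cam('wrist');m=c['mount'];x,y=(u-c['cx'])/c['fx'],(v-c['cy'])/c['fy'];r=np.hypot(x,y)
    k=np.sin(r)/r if r>1e-9 else 1.
    w=M@m[:3,:3]@np.array([x*k,y*k,np.cos(r)]);return M@m[:3,3]+p,w
def onplane(p,M,u,v,z):
    o,w=ray(p,M,u,v);return o+w*(z-o[2])/w[2]
def proj(p,M,X):
    c=cam('wrist');m=c['mount'];q=m[:3,:3].T@(M.T@(np.array(X)-p)-m[:3,3]);r=np.arctan2(np.hypot(q[0],q[1]),q[2]);h=np.hypot(q[0],q[1])
    return c['cx']+c['fx']*r*q[0]/h,c['cy']+c['fy']*r*q[1]/h
def rect(p,M,img,C,z,psi,size=.16,px=500):
    # resample onto plane z in lock axes (image up = lock -x, left = lock -y ... +y right)
    g=np.linspace(-size/2,size/2,px);c,s=np.cos(np.radians(psi)),np.sin(np.radians(psi))
    A,B=np.meshgrid(g,g)  # cols=lock y? -> col: -y..+y ; rows: -x.. +x
    X=np.stack([C[0]+c*B-s*A,C[1]+s*B+c*A,np.full_like(A,z)],-1).reshape(-1,3)
    cm=cam('wrist');m=cm['mount'];q=((X-p)@M-m[:3,3])@m[:3,:3];h=np.hypot(q[:,0],q[:,1])
    r=np.arctan2(h,q[:,2]);u=cm['cx']+cm['fx']*r*q[:,0]/h;v=cm['cy']+cm['fy']*r*q[:,1]/h
    return cv2.remap(img,u.reshape(px,px).astype(np.float32),v.reshape(px,px).astype(np.float32),cv2.INTER_LINEAR)
E
python3 - <<'E'
from h import *
p,M,s=pose();plan((.5955,-.0068,.25),-30)
im,d=eyes.grab_frame('wrist');np.savez('w1.npz',im=im,d=d,p=p,M=M)
r=rect(p,M,im,(.5955,-.0068),.127,22.6)
cv2.imwrite('pics/w1.png',np.hstack([cv2.resize(im,(667,500))[:,150:450],r])[:,:,::-1])
E
```

```text
at [ 0.6049 -0.0171  0.2481] y -5.7 q6 0.01443386144353886 plan shift [ 0.0187 -0.0208 -0.0038] turn [ 0.0012 -0.0008  0.135 ]
```

View pics/w1.png

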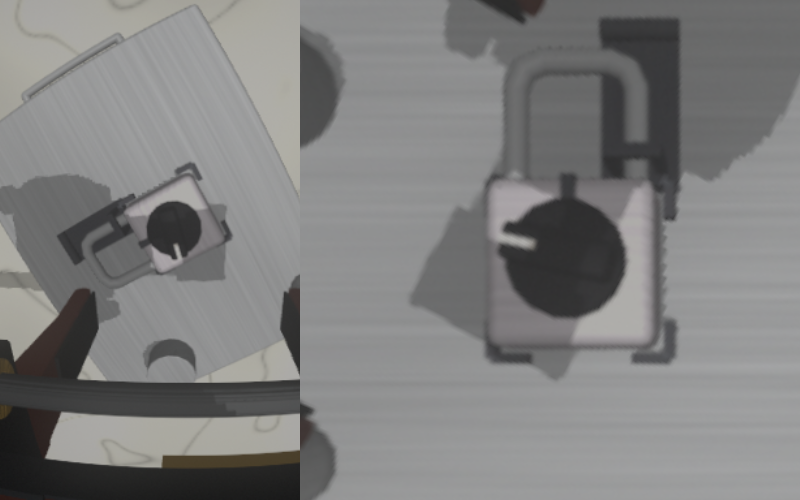

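The close view confirms my choice: the silver lock, with its dark mark at (568,185). The white pointer line runs from (503,238) to (535,245), so the dial stands at roughly +78°.

```bash
cat >> h.py <<'E'
def look(C,psi,z=.127,save=None):
    p,M,s=pose();im,d=eyes.grab_frame('wrist')
    r=rect(p,M,im,C,z,psi)
    if save: cv2.imwrite(save,r[:,:,::-1])
    return p,M,im,d,r
def wline(r,rad=65):
    g=cv2.cvtColor(r,cv2.COLOR_RGB2GRAY).astype(float)
    return g
E
python3 - <<'E'
from h import *
f=np.load('w1.npz');p,M,im=f['p'],f['M'],f['im']
C=(.595,-.004);psi=22.6
r=rect(p,M,im,C,.127,psi);g=r.astype(int)
# white line: neighbourhood left of axis, inside dial radius
lab=(g.min(2)>120).astype(np.uint8);Y,X=np.mgrid[:500,:500];lab[np.hypot(X-250,Y-250)>70]=0
n,l,st,ce=cv2.connectedComponentsWithStats(lab)
for i in range(1,n):
    if 40<st[i,4]<900:
        q=np.argwhere(l==i)[:,::-1].astype(float);q0=q.mean(0);w,V=np.linalg.eigh(np.cov((q-q0).T));print(st[i],q0,V[:,1],np.degrees(np.arctan2(V[1,1],V[0,1])),w)
# dark disc at z .111
r=rect(p,M,im,C,.111,psi);k=(r.max(2)<60).astype(np.uint8);k[np.hypot(X-250,Y-250)>75]=0
k=cv2.morphologyEx(k,cv2.MORPH_OPEN,np.ones((25,25)));m=cv2.moments(k,True);print('disc',m['m10']/m['m00'],m['m01']/m['m00'],m['m00'],np.pi*64**2)
d=f['d']
# lock top from wrist depth: case edges
r=rect(p,M,im,C,.103,psi);k=(r.min(2)>135).astype(np.uint8);print('case cols',[np.argwhere(k[y]).ravel()[[0,-1]] for y in (300,320)])
cv2.imwrite('pics/w1b.png',r[:,:,::-1])
E
```

```text
[273 192  34  18 176] [291.92613636 199.60227273] [-0.85296657 -0.52196555] -148.53581074162847 [ 4.82185089 82.89357119]
[305 214  16  57 240] [314.1625 234.7625] [0.22070377 0.97534089] 77.24962796581073 [  4.18243615 207.85155966]
[187 256   9  25 111] [190.74774775 268.61261261] [0.18445894 0.98284022] 79.37041101524083 [ 2.07712492 50.82541398]
[191 286  16  11  94] [198.31914894 291.23404255] [-0.81147007 -0.58439398] -144.23981127293558 [ 4.0186832  16.08106514]
[206 303  56  18 194] [227.08247423 312.43814433] [-0.94546429 -0.32572577] -160.9904486700446 [  3.39973212 194.42637226]
disc 249.5548589341693 249.71233634519638 10846.0 12867.963509103793
case cols [array([  0, 499]), array([  0, 499])]
```

Run:
```python
from h import *
plan((.595,-.004,.165),10)
```

```text
at [ 0.6043 -0.0154  0.2487] y -5.6 q6 0.015647429834903567 plan shift [ 0.0205 -0.0215  0.1673] turn [ 0.0015 -0.0006 -0.0868]
```

Emit:
drive_tool([
  [0.022,-0.023,0.06,0.002,0,-0.045,0.2],
  [0,0,0.06,0,0,-0.045,0.0],
  [0,0,0.045,0,0,0,0],
  [0,0,0,0,0,0,0],
])

```text
clock: 3.55
eef_pos: [0.5922, 0.0024, 0.1664]
ee_rot: [0.63, 0.777, 0.002, -0.001]
ft_force: [-0.1, 0.6, 0.0]
finger_gap: 0.0513
```

Run:
```python
from h import *
plan((.595,-.004,.140),10)
```

```text
at [0.5922 0.0024 0.1664] y 11.9 q6 -0.26304244725227705 plan shift [-0.0138  0.0028  0.0527] turn [ 0.0007 -0.0013  0.0105]
```

Emit:
drive_tool([
  [-0.014,0.003,0.02,0,-0.001,0.01,0],
  [0,0,0.02,0,0,0,0],
  [0,0,0.008,0,0,0,0],
  [0,0,0,0,0,0,0],
])

```text
clock: 4.05
eef_pos: [0.5962, -0.0034, 0.1445]
ee_rot: [0.642, 0.767, 0.003, 0.002]
ft_force: [-0.1, -0.3, -0.1]
finger_gap: 0.0439
```

Run:
```python
from h import *
plan((.595,-.004,.140),10)
```

```text
at [ 0.5962 -0.0034  0.1445] y 10.1 q6 -0.24004388357836348 plan shift [-0.0008 -0.0026  0.009 ] turn [0.0022 0.     0.0007]
```

Position is good. Next: lower 4 mm and close gently.

Emit:
drive_tool([
  [-0.001,-0.002,0.009,0.002,0,0,-0.3],
  [0,0,0,0,0,0,-1],
  [0,0,0,0,0,0,-1],
  [0,0,0,0,0,0,-1],
  [0,0,0,0,0,0,-1],
], force=15)

```text
clock: 4.68
eef_pos: [0.5955, -0.0043, 0.1405]
ee_rot: [0.642, 0.767, 0.0, 0.0]
ft_force: [-0.5, -0.5, -0.1]
finger_gap: 0.0119
```

Run:
```python
from h import *
plan((.595,-.004,.140),-67.4);print(pose()[2]['finger_gap'],pose()[2]['wrist_torque'],pose()[2]['ft_force'])
```

```text
at [ 0.5955 -0.0043  0.1405] y 10.1 q6 -0.24070295043371187 plan shift [ 0.0007 -0.0008  0.001 ] turn [ 3.000e-04 -1.000e-04  4.306e-01]
0.011850005763268353 [-0.04137757  0.06931626 -0.08535819] [-0.46506573 -0.50805148 -0.06220454]
```

Emit:
drive_tool([
  [0,0,0,0,0,0.04,-1],
  [0,0,0,0,0,0.04,-1],
  [0,0,0,0,0,0.04,-1],
  [0,0,0,0,0,0.04,-1],
  [0,0,0,0,0,0.04,-1],
  [0,0,0,0,0,0.04,-1],
  [0,0,0,0,0,0.04,-1],
  [0,0,0,0,0,0,-1],
])

```text
clock: 5.68
eef_pos: [0.5964, -0.0045, 0.1406]
ee_rot: [0.913, 0.408, 0.001, 0.001]
ft_force: [0.1, -1.0, -0.1]
finger_gap: 0.0118
```

Run:
```python
from h import *
plan((.595,-.004,.140),-67.4);s=pose()[2];print(s['finger_gap'],s['wrist_torque'],s['ft_force'])
```

```text
at [ 0.5964 -0.0045  0.1406] y -41.8 q6 0.6655192419100449 plan shift [-0.001  -0.0027  0.0011] turn [ 0.0008 -0.0008  0.1421]
0.011824788552987752 [0.03598308 0.21628585 0.08344294] [ 0.09554079 -1.04193351 -0.06182886]
```

Emit:
drive_tool([
  [0,-0.001,0,0,0,0.04,-1],
  [0,-0.001,0,0,0,0.04,-1],
  [0,0,0,0,0,0.04,-1],
  [0,0,0,0,0,0.022,-1],
  [0,0,0,0,0,0,-1],
  [0,0,0,0,0,0,-1],
])

```text
clock: 6.42
eef_pos: [0.5968, -0.0044, 0.1407]
ee_rot: [0.98, 0.198, 0.003, 0.002]
ft_force: [1.1, -0.3, -0.8]
finger_gap: 0.012
```

Run:
```python
from h import *
plan((.595,-.004,.140),-67.4);s=pose()[2];print(s['finger_gap'],s['wrist_torque'],s['ft_force'])
p,M,im,d,r=look((.595,-.004),22.6)
cv2.imwrite('pics/w2.png',np.hstack([r,cv2.resize(im,(667,500))[:,183:483]])[:,:,::-1])
```

```text
at [ 0.5968 -0.0044  0.1407] y -67.2 q6 1.108796858028557 plan shift [-0.0031 -0.0021  0.0014] turn [ 0.0013 -0.0018  0.0012]
0.011950811084574676 [ 0.10910842  0.05992473 -0.0909081 ] [ 1.06801807 -0.28698906 -0.79525196]
```

Alignment is reached. Now open, rise and check the pointer.

Emit:
drive_tool([
  [0,0,0,0,0,0,-0.3],
  [0,0,0,0,0,0,0],
  [0,0,-0.03,0,0,0,0],
  [0,0,-0.06,0,0,0,0],
  [0,0,-0.08,0,0,0,0],
  [0,0,0,0,0,0,0],
])

```text
clock: 7.22
eef_pos: [0.5961, -0.0044, 0.2319]
ee_rot: [0.98, 0.199, 0.004, 0.002]
ft_force: [-0.9, 0.8, -0.3]
finger_gap: 0.0439
```

Run:
```python
from h import *
p,M,im,d,r=look((.595,-.004),22.6)
r2=rect(p,M,im,(.595,-.004),.089,22.6)
# crown from this view
cv2.imwrite('pics/w3.png',np.hstack([r[:,50:450],r2[:,50:450]])[:,:,::-1])
plan((.5282,-.0318,.17),22.6)
```

```text
at [ 0.5955 -0.0044  0.2294] y -67.0 q6 1.106325856436741 plan shift [-0.1458 -0.0025  0.1182] turn [ 2.00e-03  1.00e-04 -4.98e-01]
```

View pics/w3.png

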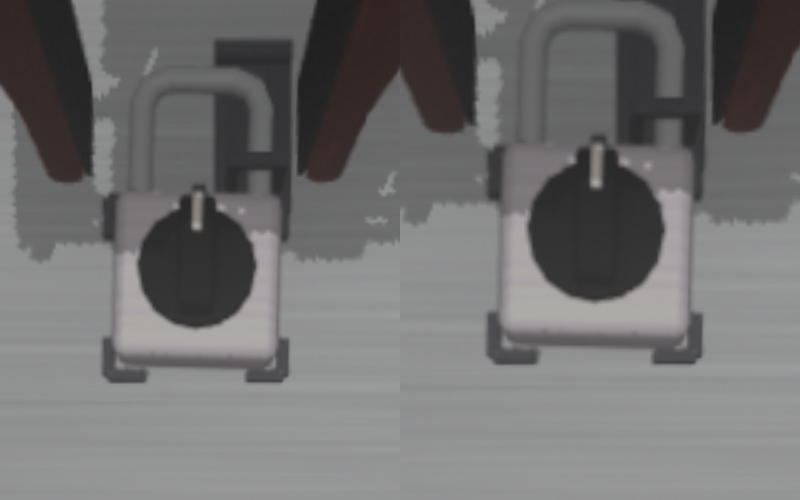

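The picture shows the white line at (197,205) directly at the mark (198,187), so the dial is home. Before the crown grasp I check how high the dark plate beside the crown stands.

Run:
```python
from h import *
p,M,s=pose();im,d=eyes.grab_frame('wrist')
c=cam('wrist');m=c['mount'];v,u=np.mgrid[0:384,0:512]
x=(u-c['cx'])/c['fx'];y=(v-c['cy'])/c['fy'];r=np.hypot(x,y)+1e-9
q=np.stack([np.tan(r)*x/r*d,np.tan(r)*y/r*d,d],-1)
W=(q.reshape(-1,3)@m[:3,:3].T+m[:3,3])@M.T+p
ok=(d.ravel()>.05)&(r.ravel()<1.2);a=np.radians(22.6);D=W-[.595,-.004,.075]
L=np.stack([D[:,0]*np.cos(a)+D[:,1]*np.sin(a),-D[:,0]*np.sin(a)+D[:,1]*np.cos(a),D[:,2]],1)[ok]*1000
for xx in range(-116,-28,6):
    print(xx,[int(np.median(k)) if len(k:=L[(abs(L[:,0]-xx)<3)&(abs(L[:,1]-yy)<2.5),2]) else None for yy in range(-30,46,5)])
```

```text
-116 [0, 0, 0, 0, 0, 1, 0, 0, 0, 0, 0, 0, 0, 0, 0, 0]
-110 [0, 0, 0, 0, 0, 0, 0, 0, 0, 0, 0, 0, 0, 0, 0, 1]
-104 [0, 0, 0, 0, 0, 0, 0, 0, 0, 0, 0, 0, 0, 0, 0, None]
-98 [0, 1, 1, 0, 0, 0, 0, 1, 1, 1, 1, 1, 1, 0, 0, None]
-92 [0, 0, 0, 0, 0, 0, 0, 5, 6, 6, 6, 6, 6, 5, 1, None]
-86 [0, 0, 1, 0, 1, None, 1, 2, 2, 2, 1, 2, 1, 1, 0, None]
-80 [0, 0, None, None, 17, 9, 9, 8, 1, None, None, 1, 1, 1, 0, None]
-74 [0, 1, 18, 17, 16, 16, 16, 16, 17, 17, 18, 16, 1, 1, None, None]
-68 [0, 18, 18, 1, 1, 0, 0, 1, 2, 13, 18, 17, 1, 1, None, None]
-62 [0, 18, 18, 0, 0, 0, 0, 1, 1, 1, 18, 18, 1, 1, 0, None]
-56 [0, 18, 18, 0, 1, 0, 0, 1, 1, 1, 18, 18, 1, 0, 0, None]
-50 [0, 18, 18, 0, 0, 0, 0, 1, 1, 0, 18, 18, None, 1, None, None]
-44 [0, 18, 18, 0, 0, 0, 0, 1, 1, 1, 19, 28, 29, 1, 0, 0]
-38 [1, 18, 18, 1, 0, 0, 1, 1, 25, 28, 28, 22, 21, 0, 0, 0]
-32 [7, 18, 18, 15, None, None, 29, None, None, 15, 18, 18, 7, 1, 0, 0]
```

Emit:
drive_tool([
  [-0.06,0,0,0,0,0,-0.36],
  [-0.06,0,0,0,0,0,-0.36],
  [-0.02,0,0,0,0,-0.055,-0.36],
  [0,0,0,0,0,-0.055,-0.36],
  [0,0,0,0,0,-0.055,-0.36],
  [0,0,0,0,0,-0.055,-0.36],
  [0,0,0,0,0,-0.055,-0.36],
  [0,0,0,0,0,-0.055,-0.36],
])

```text
clock: 8.32
eef_pos: [0.5238, -0.0322, 0.2128]
ee_rot: [0.742, 0.671, -0.008, -0.007]
ft_force: [-0.3, -0.9, -0.6]
finger_gap: 0.0282
```

Emit:
drive_tool([
  [0,0,0,0,0,-0.055,-0.36],
  [0,0,0,0,0,-0.055,-0.36],
  [0,0,0,0,0,-0.03,-0.36],
  [0,0,0,0,0,0,-0.36],
])

```text
clock: 8.82
eef_pos: [0.5213, -0.0319, 0.2056]
ee_rot: [0.571, 0.821, -0.009, -0.014]
ft_force: [0.2, 1.4, -0.3]
finger_gap: 0.0275
```

Run:
```python
from h import *
plan((.5258,-.0328,.15),22.6);print(pose()[2]['finger_gap'])
```

```text
at [ 0.5213 -0.0319  0.2056] y 20.4 q6 -0.48059217193654474 plan shift [-0.0062  0.0111  0.1109] turn [-0.0094 -0.0042 -0.0124]
0.027544715709669862
```

Emit:
drive_tool([
  [-0.006,0.011,0.04,-0.0094,-0.004,-0.012,-0.36],
  [0,0,0.04,0,0,0,-0.36],
  [0,0,0,0,0,0,-0.36],
])

```text
clock: 9.2
eef_pos: [0.5258, -0.0326, 0.1615]
ee_rot: [0.558, 0.83, -0.001, -0.002]
ft_force: [0.5, -0.2, -0.6]
finger_gap: 0.0275
```

Run:
```python
from h import *
plan((.527,-.0356,.1085),22.6);print(pose()[2]['finger_gap'])
```

```text
at [ 0.5258 -0.0326  0.1615] y 22.2 q6 -0.5147117571502242 plan shift [-0.0067  0.0003  0.1061] turn [-0.0011 -0.0009 -0.0021]
0.027540105879300055
```

Emit:
drive_tool([
  [-0.007,0,0.04,0,0,-0.002,-0.36],
  [0,0,0.04,0,0,0,-0.36],
  [0,0,0.014,0,0,0,-0.36],
  [0,0,0,0,0,0,-0.36],
])

```text
clock: 9.7
eef_pos: [0.5268, -0.0361, 0.1112]
ee_rot: [0.556, 0.831, -0.001, -0.003]
ft_force: [0.2, -0.1, 0.0]
finger_gap: 0.0279
```

Run:
```python
from h import *
plan((.527,-.0356,.1085),22.6);s=pose()[2];print(s['finger_gap'],s['ft_force'])
```

```text
at [ 0.5268 -0.0361  0.1112] y 22.5 q6 -0.5257626340839795 plan shift [0.0008 0.0007 0.0054] turn [-0.0014 -0.001  -0.0006]
0.02791610933347436 [ 0.24403687 -0.06878837  0.00484878]
```

Emit:
drive_tool([
  [0,0,0.006,-0.0014,-0.001,0,-0.5],
  [0,0,0,0,0,0,-1],
  [0,0,0,0,0,0,-1],
  [0,0,0,0,0,0,-1],
], force=12)

```text
clock: 10.2
eef_pos: [0.5275, -0.0362, 0.1096]
ee_rot: [0.556, 0.831, 0.001, 0.001]
ft_force: [-0.6, 1.4, -1.8]
finger_gap: 0.0089
```

Run:
```python
from h import *
plan((.527,-.0356,.1085),22.6);s=pose()[2];print(s['finger_gap'],s['ft_force'])
```

```text
at [ 0.5275 -0.0362  0.1096] y 22.5 q6 -0.5252549146943832 plan shift [ 0.0015 -0.0005  0.0022] turn [ 0.0007  0.0005 -0.0006]
0.008903538903319729 [-0.5760658   1.37716789 -1.83536561]
```

Crown is gripped (gap 8.9 mm). Now pulling.

Emit:
drive_tool([
  [0,-0.012,0,0,0,0,-1],
  [0,-0.012,0,0,0,0,-1],
  [0,-0.012,0,0,0,0,-1],
  [0,-0.012,0,0,0,0,-1],
  [0,0,0,0,0,0,-1],
])

```text
clock: 10.82
eef_pos: [0.5046, -0.0453, 0.1097]
ee_rot: [0.555, 0.832, 0.002, 0.002]
ft_force: [1.4, 0.8, -2.3]
finger_gap: 0.0088
```

Run:
```python
from h import *
p,M,s=pose();print(s['finger_gap'],s['ft_force'],'pulled',-M[:,1]@(p-[.5275,-.0362,.1096]))
```

```text
0.008813389310518406 [ 1.41772684  0.80530498 -2.26227063] pulled 0.024613214334284483
```

Emit:
drive_tool([
  [0,-0.006,0,0,0,0,-1],
  [0,-0.004,0,0,0,0,-1],
  [0,0,0,0,0,0,-1],
  [0,0,0,0,0,0,-0.7],
  [0,0,0,0,0,0,-0.5],
  [0,0,0,0,0,0,-0.5],
])

```text
clock: 11.58
eef_pos: [0.5007, -0.0475, 0.1104]
ee_rot: [0.555, 0.832, 0.003, 0.004]
ft_force: [-0.4, -0.2, -0.0]
finger_gap: 0.0218
```

Run:
```python
from h import *
p,M,s=pose();print(s['finger_gap'],s['ft_force'],'pulled',-M[:,1]@(p-[.5275,-.0362,.1096]))
```

```text
0.02177827869759137 [-0.37569497 -0.17970343 -0.03717169] pulled 0.029028618129080565
```

Released. Now rise straight up, turn back to y = −67.4°, go over the case and look.

Emit:
drive_tool([
  [0,0,-0.04,0,0,0,-0.5],
  [0,0,-0.08,0,0,0,-0.4],
  [0,0,-0.08,0,0,0.055,0],
  [0,0.06,-0.02,0,0,0.055,1],
  [0,0,0,0,0,0.055,1],
  [0,0,0,0,0,0.055,1],
  [0,0,0,0,0,0.055,1],
  [0,0,0,0,0,0.055,1],
])

```text
clock: 12.58
eef_pos: [0.5303, -0.0415, 0.2374]
ee_rot: [0.902, 0.432, 0.008, 0.005]
ft_force: [-0.0, -1.1, 0.1]
finger_gap: 0.083
```

Emit:
drive_tool([
  [0,0,0,0,0,0.055,1],
  [0,0,0,0,0,0.055,1],
  [0,0,0,0,0,0.03,1],
  [0,0,0,0,0,0,1],
])

```text
clock: 13.08
eef_pos: [0.5306, -0.0417, 0.2447]
ee_rot: [0.976, 0.217, 0.012, 0.004]
ft_force: [0.1, -0.2, -0.2]
finger_gap: 0.0877
```

Run:
```python
from h import *
plan((.595,-.004,.15),-67.4)
p,M,im,d,r=look((.595,-.004),22.6,z=.103)
cv2.imwrite('pics/w4.png',np.hstack([r,cv2.resize(im,(667,500))[:,183:483]])[:,:,::-1])
```

```text
at [ 0.5306 -0.0417  0.2447] y -64.9 q6 0.9898853287360705 plan shift [ 0.1445 -0.0162  0.1924] turn [ 0.0042 -0.0071  0.014 ]
```

View pics/w4.png

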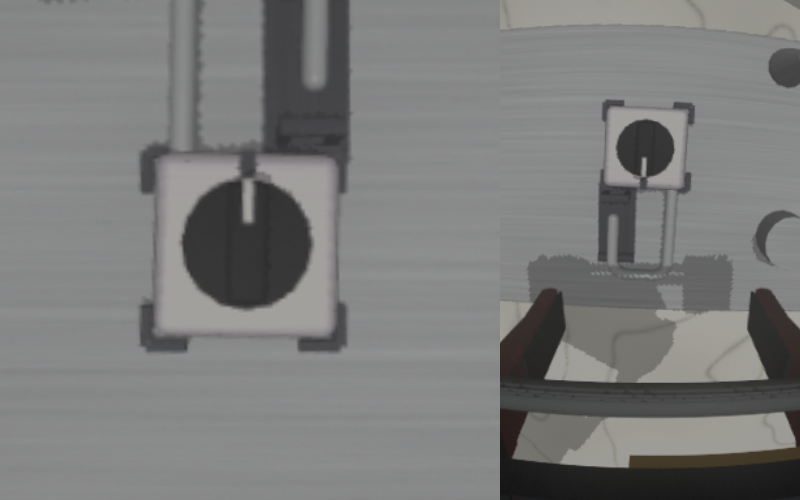

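The shackle is out: the short leg's end at (315,85) is clear of the hasp at (312,130), and the case sits straight. Going over it now.

Emit:
drive_tool([
  [0.06,-0.006,0.0,0.004,-0.007,0.014,1],
  [0.06,-0.005,0.03,0,0,0,1],
  [0.025,0,0.05,0,0,0,1],
  [0,0,0.05,0,0,0,1],
  [0,0,0,0,0,0,1],
])

```text
clock: 13.75
eef_pos: [0.5972, -0.0067, 0.1828]
ee_rot: [0.98, 0.201, 0.002, 0.001]
ft_force: [-0.4, -0.4, 0.4]
finger_gap: 0.0878
```

Run:
```python
from h import *
plan((.5945,-.0042,.104),-67.4)
```

```text
at [ 0.5972 -0.0067  0.1828] y -66.9 q6 1.0991233093556179 plan shift [-0.0035 -0.0072  0.1576] turn [ 0.0008 -0.001   0.003 ]
```

Emit:
drive_tool([
  [-0.004,-0.007,0.04,0.001,-0.001,0.003,1],
  [0,0,0.04,0,0,0,1],
  [0,0,0.04,0,0,0,1],
  [0,0,0.02,0,0,0,1],
  [0,0,0,0,0,0,1],
])

```text
clock: 14.38
eef_pos: [0.5957, -0.0049, 0.115]
ee_rot: [0.98, 0.197, 0.003, 0.001]
ft_force: [0.2, 0.2, -0.1]
finger_gap: 0.0879
```

Run:
```python
from h import *
plan((.5945,-.0042,.104),-67.4);print(pose()[2]['ft_force'])
```

```text
at [ 0.5957 -0.0049  0.115 ] y -67.3 q6 1.1082289767420879 plan shift [-0.0018 -0.0023  0.022 ] turn [ 0.0008 -0.0018  0.0008]
[ 0.1633233   0.23567585 -0.12338017]
```

Emit:
drive_tool([
  [-0.002,-0.002,0.014,0.001,-0.002,0,1],
  [0,0,0.008,0,0,0,0.6],
  [0,0,0,0,0,0,0.2],
  [0,0,0,0,0,0,-1],
  [0,0,0,0,0,0,-1],
  [0,0,0,0,0,0,-1],
], force=35)

```text
clock: 15.12
eef_pos: [0.5953, -0.0045, 0.1051]
ee_rot: [0.98, 0.197, 0.001, 0.0]
ft_force: [0.3, -0.2, -1.2]
finger_gap: 0.0599
```

Emit:
drive_tool([
  [0,0,-0.01,0,0,0,-1],
  [0,0,-0.02,0,0,0,-1],
  [0,0,-0.02,0,0,0,-1],
  [0,0,0,0,0,0,-1],
])

```text
clock: 15.62
eef_pos: [0.5946, -0.0043, 0.1305]
ee_rot: [0.98, 0.197, -0.0, -0.0]
ft_force: [-0.4, -0.1, -4.0]
finger_gap: 0.0599
```

Emit:
drive_tool([
  [0,0,-0.03,0,0,0,-1],
  [0,0,-0.04,0,0,0,-1],
  [0,0,-0.04,0,0,0,-1],
  [0,0,-0.04,0,0,0,-1],
  [0,0,-0.04,0,0,0,-1],
  [0,0,-0.02,0,0,0,-1],
  [0,0,0,0,0,0,-1],
  [0,0,0,0,0,0,-1],
])

```text
clock: 16.62
eef_pos: [0.5947, -0.0043, 0.2462]
ee_rot: [0.98, 0.197, 0.002, 0.0]
ft_force: [0.6, -0.1, -4.1]
finger_gap: 0.0596
```

Run:
```python
from h import *
plan((.595,-.004,.235),-67.4);s=pose()[2];print(s['finger_gap'],s['ft_force'],s['joint_vel'])
im,d=eyes.grab_frame('wrist');sc,_=eyes.grab_frame('scene')
cv2.imwrite('pics/end.png',np.hstack([cv2.resize(im,(400,300)),cv2.resize(sc[100:250,160:360],(400,300),interpolation=cv2.INTER_CUBIC)])[:,:,::-1])
```

```text
at [ 0.5947 -0.0043  0.2462] y -67.2 q6 1.1088739324690693 plan shift [ 0.0008 -0.0004  0.0225] turn [ 0.0004 -0.0011  0.0009]
0.059561694801381494 [ 0.63159086 -0.10472531 -4.07988627] [ 0.0008547   0.00020644 -0.00248569  0.00015711  0.00254253  0.00042404]
```

View pics/end.png

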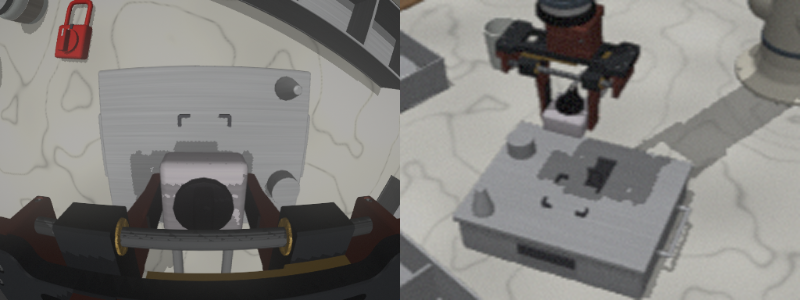

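The pictures show the lock held level above the empty corner angles, dial up, with the shackle legs out at (178,262) and (232,262). Nozzle and cutter are where they were, and the arm is at rest.

```bash
python3 -c "
from h import *
print(workorder.hand_in())"
```

```text
the job is handed in; nothing more can be done
None
```

The silver lock is open and held up over the box, and the job is handed in; the hand-in reported no verdict.

- **Dial:** I turned it about 77° clockwise. A close picture then showed the white line at the dark mark.
- **Shackle:** I pulled the crown until the tool had travelled about 29 mm, a little past the 26 mm hard stop. A picture showed the short leg clear of the hasp while the lock still lay on the lid.
- **Lift:** I gripped the case across its 60 mm sides with 35 N and raised it about 141 mm.

Last checks, at about 17 s:
- The finger opening was 59.6 mm, and the wrist carried about 4 N, which fits a 0.4 kg lock.
- The arm was at rest, and the lock hung level, dial up, over the box.
- The nozzle and cutter looked unmoved, and I never went near the other things.
- I did not measure how far out the shackle was after the lift; its legs showed outside the case in the last wrist picture.

No check failed or disagreed.

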